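# Line up nameplates on the vacuum bed and pump it down

## Robot

A 6-joint arm with a two-finger parallel gripper is mounted at the origin on the work surface. World frame = base frame: x ahead of the robot, y to its left, z up, the work surface at z = 0. Lengths are in m, angles in rad, forces in N, time in s.
With the tool pointing down it reaches from about 0.35 to 0.975 m from the base axis. Payload 4.9 kg.
Tool frame: the origin (TCP) lies on the centre line of the jaws, within the pads' length; the fingertips stand ctrl.tcp_to_tips ahead of it and the grasp point (between the pads) lies 3 mm ahead of it (ctrl.tcp_to_tips is the distance from the TCP to the fingertips, in m); z points along the fingers, y is the direction in which the jaws open and shut (so a half turn about z gives the same grasp; the last joint's range is limited). The gripper opens to 85 mm and grips with 20 to 120 N. Pads are 22 mm wide; open, the fingers measure 114 mm over their backs; the gripper's body (76 mm by 85 mm) begins 54 mm behind the grasp point. The pads swing forward as they close: fully open they stand 13 mm farther back than shut.
Start: joints at [1.132, 0.053, 1.613, -0, 1.476, -0.119], TCP at [0.196, 0.593, 0.253] pointing down, gripper open.
Joint ranges: [-3.01, 3.01], [-1.01, 2.22], [0.06, 2.58], [-1.02, 4.17], [0.09, 2.62], [-3.14, 3.14]. Speed limits (rad/s): [2.57, 2.57, 3.14, 3.14, 3.14, 3.14].

## Interface

Orientations are given as a rotation vector (axis times angle).
In Python, from station import ctrl, vision gives the robot as it stands.
- The arm moves only by the tool jog_arm, never from a script. Its argument "deltas" is a list of rows, each a list of 7 numbers: the turn, a rotation vector about the tool's x, y, z in rad, then the shift along the tool's x, y, z in cm, then the opening, from 0 (shut) to 1 (fully open). A call has 1 to 12 rows; each row shifts and turns the commanded pose from where the row before left it, along the tool's axes as they then stand; what a row does not reach is not made up. A row lasts 1/12 s, in which the tool goes at most 41.7 mm and 7.16 degrees, less where a joint would pass 70% of its speed; a pose out of reach is approached as far as the arm can. A call with a gripper value outside its range is refused whole. The fingers move at their own pace and stop on an object; "grip_force" is the grip in N (left out, the last holds). Time passes only in rows, so rows that do not move let the fingers close. It gives the time, the measured TCP pose, the force and the opening at its end, in the units of the state.
- ctrl.get_obs(): the state, without advancing time (a new reading comes with each control period).
- vision.get_image(name): name is "side" or "top"; returns (picture, depth): 480x640x3 uint8, red, green, blue; 480x640 float32, m along the optical axis (not along the pixel's ray), 0 where there is no reading.
- vision.calibration(name): a dict with "fx", "fy", "cx", "cy" (pixels), "dist" ([k1, k2, p1, p2, k3] as OpenCV has them; the pictures are not rectified), "rvec" (rotation vector, rad) and "tvec" (3), from world to camera coordinates, as OpenCV has them. Camera axes: x right, y down, z forward; pixel columns grow to the right and rows downward; lengths in m; the calibration is good to about 2 mm. A picture is of the moment at which its call begins. calibration takes no time and is no camera call.
- ctrl.finish_job(): hands the job in, once; it reports no verdict.
The state is a dict: "t": time; "q": joint angles; "dq": joint speeds; "effort": joint torques, N m; "tool_pos": TCP position; "tool_rot": TCP orientation; "contact_force": force on the tool from outside, world axes, zero at the start; "wrist_torque": the same for the moment, N m; "opening": finger opening in m.
Only numpy, scipy, OpenCV 4.12 (cv2) and the standard library are available. Lean on these libraries where they do the work, as an engineer would, in place of code of your own. Each camera call takes 0.05 s, during which the arm holds its last target. There are 200 camera calls.

## Task

Get the three brass nameplates ready for engraving: nudge them along the vacuum bed, without lifting them, into an even row with their long edges flat against the fence and each plate centred on the scribed line over its own suction pad (any plate on any pad). Then pump the vacuum pump's sprung hand lever through at least three full strokes, all the way down and all the way back up each time. Leave everything else on the bench where it is.

Things in the scene. Friction and masses are not known exactly. Their poses are not given: they have to be found in the camera images.
- bed: fixed aluminium bed 280 (x) x 440 (y) x 20 mm; origin: centre of its underside (top at z = 20 mm). A dark fence, 15 mm thick, 360 mm long (y), stands 12 mm above the top at its far side, near face at x = +85 mm. Three dark lines scribed along x at y = -95, 0, +95 mm run from the front to the fence, one over each pad; white ticks continue them on the fence
- plate_a: brass door nameplate, 48 (x) x 72 (y) x 12 mm high, 0.33 kg, all three alike, two dark screw holes near the short ends; lies flat on the bed, turned up to 0.3 rad; origin: centre of its underside, y along the long edge
- plate_b: brass door nameplate, 48 (x) x 72 (y) x 12 mm high, 0.33 kg, all three alike, two dark screw holes near the short ends; lies flat on the bed, turned up to 0.3 rad; origin: centre of its underside, y along the long edge
- plate_c: brass door nameplate, 48 (x) x 72 (y) x 12 mm high, 0.33 kg, all three alike, two dark screw holes near the short ends; lies flat on the bed, turned up to 0.3 rad; origin: centre of its underside, y along the long edge
- pad1 (a point): the right-hand (y = -95 mm on the bed) of the three places in the row, each marked by a round black suction pad 36 mm wide under a scribed line; point on the bed's top where a well placed plate has the centre of its underside; axes are those of the bed
- pad2 (a point): the middle (y = 0) of the three places in the row, each marked by a round black suction pad 36 mm wide under a scribed line; point on the bed's top where a well placed plate has the centre of its underside; axes are those of the bed
- pad3 (a point): the left-hand (y = +95 mm) of the three places in the row, each marked by a round black suction pad 36 mm wide under a scribed line; point on the bed's top where a well placed plate has the centre of its underside; axes are those of the bed
- pump: hand vacuum pump fixed to the bench, right of the bed: steel foot 190 (x) x 110 (y) x 12 mm, grey cylinder 66 mm wide and 91 mm high in its middle, small dial on its -y side, two cheeks 118 mm high carrying the lever hinge at x = +70, z = 108 mm, hinge axis along y; origin: centre of its underside
- pump_lever (a joint): the pump's lever, rad: 0 = up, at rest, rising towards the pump's -x side at 0.62 rad above level; grows as it is pressed down, to 0.70 at the stop (0.08 rad below level). A spring brings it back up; about 3 N at the handle at the top, 7 N at the bottom; it moves freely, so it follows the hand up
- lever_handle (a point): centre of the lever's black rubber cross-bar handle, 24 mm thick, 90 mm long along the pump's y, on a steel rod of 14 mm, 170 mm from the hinge. Its height over the bench goes from about 207 mm (up) to 95 mm (down) and it moves on an arc
- padlock_small: brass padlock 32 mm wide, 53 mm high, standing on the bed at its left end; bystander, leave it alone; origin: centre of its underside
- lock_cylinder: brass lock cylinder, 60 mm long, 33 mm high, on the bed at its right end; bystander, leave it alone; origin: centre of its underside
- padlock_big: brass padlock 50 mm wide, 79 mm high, on the bench between bed and pump, towards the back; bystander, leave it alone; origin: centre of its underside
- oil_bottle: small bottle, 48 mm wide, 130 mm high, at the back of the bench; bystander, leave it alone; origin: centre of its underside
- screwdriver: screwdriver lying on the bench left of the bed; bystander, leave it alone; origin: centre of its underside
Mind the look-alikes: they are no part of the job. What is shaped like the plate_c but green or red is not meant. What is shaped like the plate_b but blue or green is not meant.

How it is judged:
On the way, in this order (a step that is already met when the one before it is completed fails the run):
1. the three plates stand in an even row: long edge against the fence, each centred on its pad (((x of plate_a in the frame of pad1 between -0.004 and 0.004 m and y of plate_a in the frame of pad1 between -0.008 and 0.008 m and z of plate_a in the frame of pad1 below 0.004 m and angle between the x axis of plate_a and the x axis of bed, either way round below 0.07 rad) or (x of plate_b in the frame of pad1 between -0.004 and 0.004 m and y of plate_b in the frame of pad1 between -0.008 and 0.008 m and z of plate_b in the frame of pad1 below 0.004 m and angle between the x axis of plate_b and the x axis of bed, either way round below 0.07 rad) or (x of plate_c in the frame of pad1 between -0.004 and 0.004 m and y of plate_c in the frame of pad1 between -0.008 and 0.008 m and z of plate_c in the frame of pad1 below 0.004 m and angle between the x axis of plate_c and the x axis of bed, either way round below 0.07 rad)) and ((x of plate_a in the frame of pad2 between -0.004 and 0.004 m and y of plate_a in the frame of pad2 between -0.008 and 0.008 m and z of plate_a in the frame of pad2 below 0.004 m and angle between the x axis of plate_a and the x axis of bed, either way round below 0.07 rad) or (x of plate_b in the frame of pad2 between -0.004 and 0.004 m and y of plate_b in the frame of pad2 between -0.008 and 0.008 m and z of plate_b in the frame of pad2 below 0.004 m and angle between the x axis of plate_b and the x axis of bed, either way round below 0.07 rad) or (x of plate_c in the frame of pad2 between -0.004 and 0.004 m and y of plate_c in the frame of pad2 between -0.008 and 0.008 m and z of plate_c in the frame of pad2 below 0.004 m and angle between the x axis of plate_c and the x axis of bed, either way round below 0.07 rad)) and ((x of plate_a in the frame of pad3 between -0.004 and 0.004 m and y of plate_a in the frame of pad3 between -0.008 and 0.008 m and z of plate_a in the frame of pad3 below 0.004 m and angle between the x axis of plate_a and the x axis of bed, either way round below 0.07 rad) or (x of plate_b in the frame of pad3 between -0.004 and 0.004 m and y of plate_b in the frame of pad3 between -0.008 and 0.008 m and z of plate_b in the frame of pad3 below 0.004 m and angle between the x axis of plate_b and the x axis of bed, either way round below 0.07 rad) or (x of plate_c in the frame of pad3 between -0.004 and 0.004 m and y of plate_c in the frame of pad3 between -0.008 and 0.008 m and z of plate_c in the frame of pad3 below 0.004 m and angle between the x axis of plate_c and the x axis of bed, either way round below 0.07 rad))), for 0.3 s.
2. the lever is pressed fully down (first stroke) (value of joint pump_lever above 0.63 rad), for 0.05 s.
3. the lever is back up (first stroke) (value of joint pump_lever below 0.08 rad), for 0.05 s.
4. the lever is pressed fully down (second stroke) (value of joint pump_lever above 0.63 rad), for 0.05 s.
5. the lever is back up (second stroke) (value of joint pump_lever below 0.08 rad), for 0.05 s.
6. the lever is pressed fully down (third stroke) (value of joint pump_lever above 0.63 rad), for 0.05 s.
7. the lever is back up (third stroke) (value of joint pump_lever below 0.08 rad), for 0.05 s.
At the end, for the whole second after the job is handed in: One plate at each pad, flat and still: within 4 mm of touching the fence, within 8 mm of its scribed line, square within 0.07 rad; the lever back up (below 0.08 rad), after three full strokes (above 0.63, then below 0.08 rad) made once the row stood (all of step 1 and value of joint pump_lever below 0.08 rad and linear speed of each of plate_a, plate_b, plate_c below 0.01 m/s).
It fails at once if a plate is lifted more than 12 mm off the bed (z of any of plate_a, plate_b, plate_c in the frame of bed above 0.032 m).
It fails at once if a bystander is shifted by more than 20 mm (distance of any of padlock_small, lock_cylinder, padlock_big, oil_bottle, screwdriver from where it was at the start of the episode above 0.02 m).
It also fails if it takes over 72 s, if anything falls off the work surface, if the arm or the gripper's body presses on something with over 40 N, if the wrist force passes 120 N, or if a joint passes its speed limit or range.

## Working session

There is one attempt and no reset: what is moved stays moved. The work goes in short steps, Python scripts to look and compute and a tool call to move; the robot and the scene stay as the last step left them, time stands still between calls to the robot, and variables do not carry over. Pictures are saved under pics/ and viewed, about 8 in all and at most 12, crops included, and the job is handed in when it is done.

Besides the shell and the picture viewer there is one more tool, called after "Request:" as name(argument=value, ...) on one line, values as JSON. jog_arm: Moves the arm, as the interface text tells. Its arguments: {"type":"object","properties":{"deltas":{"type":"array"},"grip_force":{"type":"number"}},"required":["deltas"]}

```bash
mkdir -p pics; ls; cat > h.py <<'E'
import numpy as np, cv2
from station import ctrl, vision
def snap(cam,name):
    im,d=vision.get_image(cam); cv2.imwrite(f'pics/{name}.png',im[:,:,::-1]); np.save(f'pics/{name}.npy',d); return im,d
def cal(cam):
    c=vision.calibration(cam); K=np.array([[c['fx'],0,c['cx']],[0,c['fy'],c['cy']],[0,0,1]]); 
    return K,np.array(c['dist']),np.array(c['rvec']),np.array(c['tvec'])
def ray(cam,px,z):
    K,D,r,t=cal(cam); R=cv2.Rodrigues(r)[0]; p=cv2.undistortPoints(np.array(px,float).reshape(-1,1,2),K,D)[:,0]
    d=np.c_[p,np.ones(len(p))]@R; o=-R.T@t; return o+d*((z-o[2])/d[:,2])[:,None]
def proj(cam,P):
    K,D,r,t=cal(cam); return cv2.projectPoints(np.array(P,float).reshape(-1,1,3),r,t,K,D)[0][:,0]
E
python3 - <<'E'
from h import *
for c in('top','side'):
    snap(c,c+'0'); K,D,r,t=cal(c); print(c,K[0,0],-cv2.Rodrigues(r)[0].T@t)
o=ctrl.get_obs(); print(o['t'],o['tool_pos'],o['tool_rot'],o['opening'],ctrl.tcp_to_tips)
E
```

```text
pics
top 569.3278159501386 [0.30911021 0.01884312 1.31767114]
side 487.710010089809 [ 0.32912409 -0.68592397  0.99572991]
0.1 [0.19627016 0.59283791 0.25215781] [-5.00129804e-01 -3.10098609e+00  2.82622629e-03] 0.0855679557154748 0.022
```

View pics/top0.png

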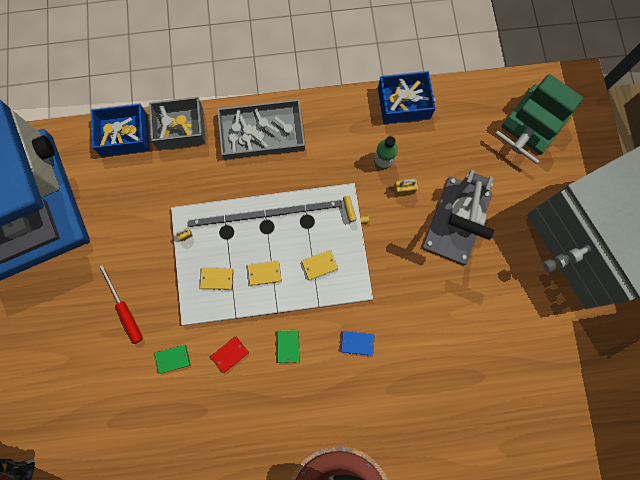

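View pics/side0.png

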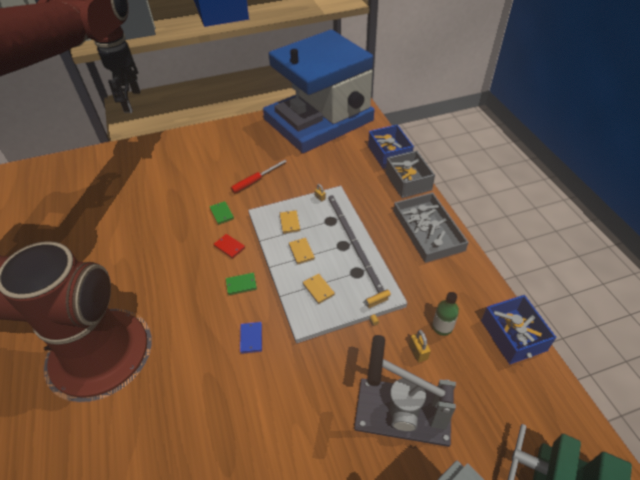

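The top view shows the brass plates near (216,278), (264,272) and (320,264), the black pads at (227,232), (267,227) and (307,221), and the pump at about (458,217). The side view agrees. Next I measure them.

```bash
cat > meas.py <<'E'
from h import *
def rectfit(p):
    (c,s,a)=cv2.minAreaRect(p.astype(np.float32)*1000); return c,s,a
def plates(im,n=3,roi=(170,240,380,330)):
    hsv=cv2.cvtColor(im,cv2.COLOR_RGB2HSV); m=cv2.inRange(hsv,(15,90,90),(32,255,255)); mm=np.zeros_like(m); x0,y0,x1,y1=roi; mm[y0:y1,x0:x1]=m[y0:y1,x0:x1]
    mm=cv2.morphologyEx(mm,cv2.MORPH_CLOSE,np.ones((3,3)))
    out=[]
    for c in cv2.findContours(mm,0,2)[0]:
        if cv2.contourArea(c)<200: continue
        w=ray('top',c[:,0],0.032)[:,:2]; out.append(rectfit(w)+(cv2.boundingRect(c),cv2.contourArea(c)))
    return out
E
python3 - <<'E'
from meas import *
im=cv2.imread('pics/top0.png')[:,:,::-1]; d=np.load('pics/top0.npy')
for p in plates(im): print(p)
hsv=cv2.cvtColor(im,cv2.COLOR_RGB2HSV)
# pads
m=cv2.inRange(hsv,(0,0,0),(180,255,50)); 
for c in cv2.findContours(m,0,2)[0]:
    if 100<cv2.contourArea(c)<4000:
        (u,v),r=cv2.minEnclosingCircle(c); print('dark',round(u),round(v),r,cv2.contourArea(c),ray('top',[u,v],.02).round(4))
# bed
m=cv2.inRange(hsv,(0,0,130),(180,45,255)); m=cv2.morphologyEx(m,cv2.MORPH_CLOSE,np.ones((15,15)))
for c in cv2.findContours(m,0,2)[0]:
    if cv2.contourArea(c)>10000:
        h=cv2.convexHull(c); w=ray('top',h[:,0],.02)[:,:2]; print('bed',rectfit(w),cv2.boundingRect(c)); ap=cv2.approxPolyDP(h,8,True)[:,0]; print(ap, ray('top',ap,.02).round(4))
print('depth-> height checks')
K,D,r,t=cal('top');R=cv2.Rodrigues(r)[0]
def P(u,v):
    p=cv2.undistortPoints(np.array([[[u,v]]],float),K,D)[0,0]; return R.T@(np.array([*p,1])*d[int(v),int(u)]-t)
for q in [(190,300),(216,278),(264,274),(320,266),(472,227),(455,219),(490,237),(475,205),(485,185)]: print(q,P(*q).round(4))
E
```

```text
((515.86181640625, 216.43862915039062), (73.04227447509766, 48.262237548828125), 83.2668685913086, (200, 268, 33, 22), 620.0)
((516.6237182617188, 106.66487121582031), (48.37602996826172, 71.63529205322266), 1.4633822441101074, (248, 261, 33, 25), 608.5)
((520.4236450195312, -21.347312927246094), (48.59851837158203, 71.60552978515625), 14.425750732421875, (302, 250, 36, 30), 604.0)
((487.97625732421875, 87.32405090332031), (483.5882263183594, 204.16748046875), 83.2186279296875, (170, 240, 210, 90), 4072.5)
dark 340 479 24.500099182128906 195.0 [[ 0.0524 -0.0085  0.02  ]]
dark 16 469 19.080520629882812 586.0 [[0.1496 0.6909 0.02  ]]
dark 226 232 7.134513854980469 134.0 [[0.6245 0.1857 0.02  ]]
dark 266 227 7.016842365264893 133.5 [[0.6259 0.0905 0.02  ]]
dark 307 221 7.00354528427124 130.5 [[ 0.6282 -0.0046  0.02  ]]
dark 20 226 26.907346725463867 773.5 [[0.6971 0.6724 0.02  ]]
dark 23 232 38.600616455078125 198.0 [[0.6816 0.6654 0.02  ]]
dark 602 242 66.57696533203125 204.0 [[ 0.4955 -0.687   0.02  ]]
dark 464 214 35.992523193359375 960.5 [[ 0.6019 -0.3737  0.02  ]]
dark 263 150 41.2
[... 1120 characters left out ...]
.6328125), (1298.453369140625, 468.3836975097656), 82.80741882324219) (0, 0, 504, 171)
[[503  62]
 [434 100]
 [304 144]
 [ 32 170]
 [  0 104]
 [  0   0]
 [492   0]] [[ 0.9786 -0.5417  0.02  ]
 [ 0.8963 -0.3517  0.02  ]
 [ 0.8195 -0.0203  0.02  ]
 [ 0.8339  0.6417  0.02  ]
 [ 1.0184  0.7214  0.02  ]
 [ 1.3164  0.7244  0.02  ]
 [ 1.1558 -0.5479  0.02  ]]
depth-> height checks
(190, 300) [0.4755 0.2822 0.0185]
(216, 278) [0.5176 0.2172 0.0276]
(264, 274) [0.5137 0.107  0.0292]
(320, 266) [ 0.5169 -0.0224  0.0299]
(472, 227) [ 0.5285 -0.3254  0.2188]
(455, 219) [ 0.5485 -0.2944  0.2194]
(490, 237) [ 0.5051 -0.359   0.214 ]
(475, 205) [ 0.5835 -0.3545  0.1724]
(485, 185) [ 0.6394 -0.4029  0.1166]
```

```bash
python3 - <<'E'
import cv2
im=cv2.imread('pics/top0.png')
a=cv2.resize(im[170:335,165:380],None,fx=2.6,fy=2.6,interpolation=2)[:429]
b=cv2.resize(im[160:280,400:520],(429,429),interpolation=2)
import numpy as np
o=np.hstack([a,b]); o=cv2.resize(o,(800,int(o.shape[0]*800/o.shape[1]))); cv2.imwrite('pics/crop.png',o)
E
```

```text
(no output)
```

View pics/crop.png

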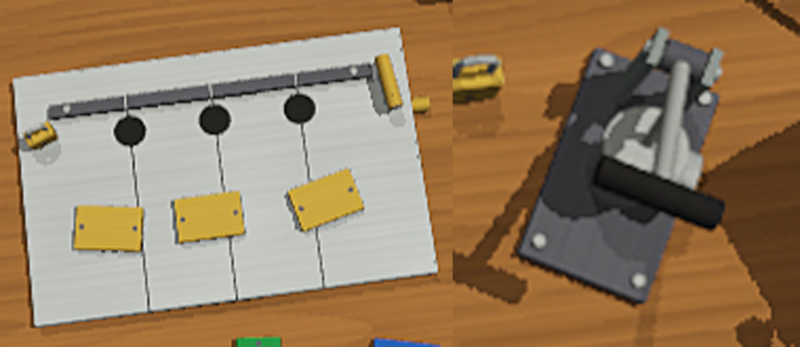

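```bash
cat > plan.py <<'E'
import sys
from h import *
from scipy.spatial.transform import Rotation as Ro
def st():
    o=ctrl.get_obs(); R=Ro.from_rotvec(o['tool_rot']); y=R.as_matrix()[:,1]; phi=np.arctan2(-y[0],y[1])
    print('t %.2f'%o['t'],'pos',np.round(o['tool_pos'],4),'phi %.3f'%phi,'F',np.round(o['contact_force'],1),'open %.4f'%o['opening'],'tips',ctrl.tcp_to_tips); return o,R,phi
def to(x,y,z,phi,o=None):
    o,R,p=st(); Rt=Ro.from_euler('z',phi)*Ro.from_matrix(np.diag([-1.,1,-1]))
    print('turn',(R.inv()*Rt).as_rotvec().round(4)); d=np.array([x,y,z])-o['tool_pos']
    print('shift cm in old axes',(R.inv().apply(d)*100).round(2),'in target axes',(Rt.inv().apply(d)*100).round(2))
if __name__=='__main__': to(*map(float,sys.argv[1:]))
E
python3 plan.py .5159 .2164 .10 -.117
```

```text
t 0.10 pos [0.1963 0.5928 0.2522] phi -0.320 F [-0.3 -0.1  0. ] open 0.0856 tips 0.022
turn [-0.0018 -0.0004 -0.2028]
shift cm in old axes [-42.18 -25.66  15.25] in target axes [-36.14 -33.66  15.22]
```

Request:
jog_arm(deltas=[[0, 0, -0.1014, 0, 0, 0, 1], [0, 0, -0.1014, 0, 0, 0, 1], [0, 0, 0, -2.4, -2.2, 0, 1], [0, 0, 0, -2.4, -2.2, 0, 1], [0, 0, 0, -2.4, -2.2, 0, 1], [0, 0, 0, -2.4, -2.2, 0, 1], [0, 0, 0, -2.4, -2.2, 0, 1], [0, 0, 0, -2.4, -2.2, 0, 1], [0, 0, 0, -2.4, -2.2, 0, 1], [0, 0, 0, -2.4, -2.2, 0, 1], [0, 0, 0, -2.4, -2.2, 0, 1], [0, 0, 0, -2.4, -2.2, 0, 1]], grip_force=25)

```text
t: 1.1
tool_pos: [0.4097, 0.3453, 0.2528]
tool_rot: [-0.183, -3.136, 0.001]
contact_force: [0.9, -0.0, 0.4]
opening: 0.0858
```

Request:
jog_arm(deltas=[[0, 0, 0, -2.4, -2.2, 1, 1], [0, 0, 0, -2.4, -2.2, 1.5, 1], [0, 0, 0, -2.4, -2.2, 2, 1], [0, 0, 0, -2.4, -2.2, 2, 1], [0, 0, 0, -2.4, -2.2, 2, 1], [0, 0, 0, -0.1, -0.6, 2, 1], [0, 0, 0, 0, 0, 2, 1], [0, 0, 0, 0, 0, 1.7, 1], [0, 0, 0, 0, 0, 1, 1], [0, 0, 0, 0, 0, 0, 1], [0, 0, 0, 0, 0, 0, 1]])

```text
t: 2.02
tool_pos: [0.5154, 0.2175, 0.1009]
tool_rot: [-0.183, -3.135, 0.001]
contact_force: [0.2, -0.5, 0.5]
opening: 0.0853
```

```bash
python3 plan.py .5159 .2164 .05 -.117; python3 - <<'E'
from h import *
im,d=snap('side','s1'); u,v=proj('side',ctrl.get_obs()['tool_pos'])[0]; print(u,v)
u,v=int(u),int(v); cv2.imwrite('pics/s1c.png',cv2.resize(im[max(0,v-60):v+60,u-80:u+80,::-1],(800,600),interpolation=2))
E
```

```text
t 2.02 pos [0.5154 0.2175 0.1009] phi -0.117 F [ 0.2 -0.5  0.5] open 0.0853 tips 0.022
turn [-0.0005 -0.0011  0.0002]
shift cm in old axes [-0.07 -0.1   5.09] in target axes [-0.06 -0.1   5.09]
287.5469793449198 202.00126649525097
```

View pics/s1c.png

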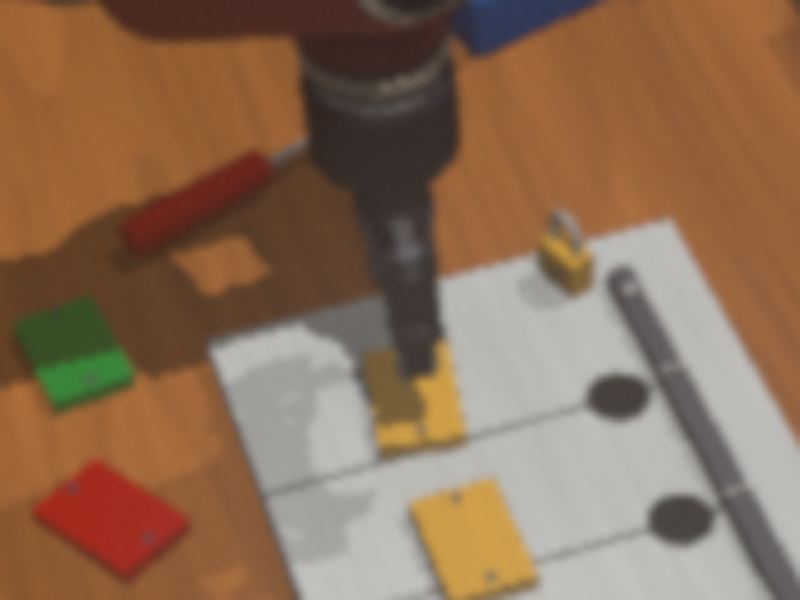

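```bash
python3 - <<'E'
from h import *
for y in(.157,.174):
  for z in(.068,.078,.088,.098): print(y,z,proj('side',[.511,y,z]).round(1))
E
```

```text
0.157 0.068 [[293.2 227.4]]
0.157 0.078 [[292.9 224.8]]
0.157 0.088 [[292.6 222.1]]
0.157 0.098 [[292.3 219.4]]
0.174 0.068 [[291.3 222.9]]
0.174 0.078 [[291.  220.3]]
0.174 0.088 [[290.7 217.6]]
0.174 0.098 [[290.5 214.9]]
```

The open fingertips sit about 10 mm below the TCP, as the 13 mm swing predicts. I'll go down to a TCP height of 36 mm and grip.

Request:
jog_arm(deltas=[[0, 0, 0, -0.05, -0.1, 2, 1], [0, 0, 0, 0, 0, 2, 1], [0, 0, 0, 0, 0, 1.5, 1], [0, 0, 0, 0, 0, 0.7, 1], [0, 0, 0, 0, 0, 0.3, 1], [0, 0, 0, 0, 0, 0, 1], [0, 0, 0, 0, 0, 0, 0.8], [0, 0, 0, 0, 0, 0, 0.8], [0, 0, 0, 0, 0, 0, 0.8], [0, 0, 0, 0, 0, 0, 0.8], [0, 0, 0, 0, 0, 0, 0.8], [0, 0, 0, 0, 0, 0, 0.8]], grip_force=25)

```text
t: 3.07
tool_pos: [0.5175, 0.2169, 0.0382]
tool_rot: [0.184, 3.133, 0.002]
contact_force: [-1.0, 0.1, 6.2]
opening: 0.0713
```

```bash
python3 plan.py .6243 .1857 .036 .018
```

```text
t 3.07 pos [0.5175 0.2169 0.0382] phi -0.117 F [-1.   0.1  6.2] open 0.0713 tips 0.022
turn [ 0.0013  0.0029 -0.135 ]
shift cm in old axes [-10.97  -1.85   0.25] in target axes [-10.62  -3.31   0.22]
```

Request:
jog_arm(deltas=[[0, 0, 0, -0.5, 0, -0.15, 0.8], [0, 0, -0.068, -0.5, 0, 0, 0.8], [0, 0, -0.067, -1, -0.3, 0, 0.8], [0, 0, 0, -1, -0.5, 0, 0.8], [0, 0, 0, -1.2, -0.5, 0, 0.8], [0, 0, 0, -1.2, -0.5, 0, 0.8], [0, 0, 0, -1.2, -0.5, 0, 0.8], [0, 0, 0, -1.2, -0.5, 0, 0.8], [0, 0, 0, -1.2, -0.3, 0, 0.8], [0, 0, 0, -0.8, 0, 0, 0.8], [0, 0, 0, 0, 0, 0, 0.8], [0, 0, 0, 0, 0, 0, 0.8]])

```text
t: 4.07
tool_pos: [0.6166, 0.1844, 0.0383]
tool_rot: [-0.026, 3.138, -0.001]
contact_force: [3.5, -0.6, 1.5]
opening: 0.0711
```

```bash
python3 plan.py .6243 .1857 .038 .018;python3 - <<'E'
from h import *
im,d=snap('top','t2'); cv2.imwrite('pics/t2c.png',cv2.resize(im[180:335,165:375,::-1],(800,590),interpolation=2))
E
```

```text
t 4.07 pos [0.6166 0.1844 0.0383] phi 0.017 F [ 3.5 -0.6  1.5] open 0.0711 tips 0.022
turn [-0.0005  0.004  -0.0014]
shift cm in old axes [-0.77  0.12  0.03] in target axes [-0.77  0.12  0.03]
```

View pics/t2c.png

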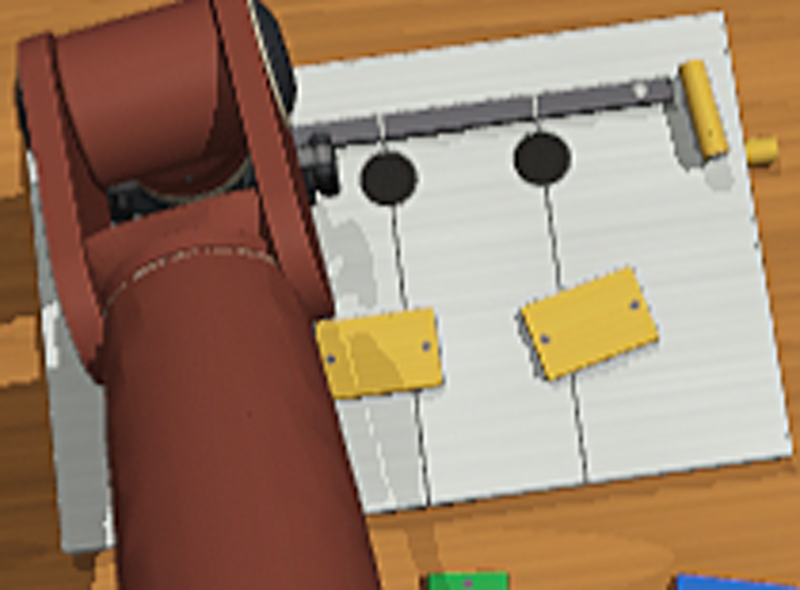

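Request:
jog_arm(deltas=[[0, 0, 0, -0.15, 0.05, 0, 0.8], [0, 0, 0, -0.15, 0.07, 0, 0.8], [0, 0, 0, -0.15, 0, 0, 0.8], [0, 0, 0, -0.15, 0, 0, 0.8], [0, 0, 0, -0.1, 0, 0, 0.8], [0, 0, 0, -0.1, 0, 0, 0.8], [0, 0, 0, 0, 0, 0, 0.8]])

```text
t: 4.7
tool_pos: [0.6211, 0.1867, 0.0382]
tool_rot: [0.029, -3.138, 0.0]
contact_force: [-5.0, -0.9, 8.4]
opening: 0.0711
```

Request:
jog_arm(deltas=[[0, 0, 0, -0.1, 0, 0, 0.8], [0, 0, 0, -0.1, 0, 0, 0.8], [0, 0, 0, 0, 0, 0, 0.8], [0, 0, 0, 0, 0, 0, 0.8]])

```text
t: 5.03
tool_pos: [0.623, 0.1869, 0.0382]
tool_rot: [0.029, -3.138, -0.0]
contact_force: [-4.9, -0.3, 8.9]
opening: 0.0711
```

Request:
jog_arm(deltas=[[0, 0, 0, -0.1, 0, -0.05, 0.8], [0, 0, 0, -0.1, 0, 0, 0.8], [0, 0, 0, 0, 0, 0, 0.8], [0, 0, 0, 0, 0, 0, 0.8]])

```text
t: 5.37
tool_pos: [0.6236, 0.1869, 0.0383]
tool_rot: [0.03, -3.134, 0.001]
contact_force: [-8.1, -0.3, 9.2]
opening: 0.0712
```

Request:
jog_arm(deltas=[[0, 0, 0, -0.1, 0, 0, 0.8], [0, 0, 0, -0.1, 0, 0, 0.8], [0, 0, 0, 0, 0, 0, 0.8], [0, 0, 0, 0, 0, 0, 0.8]])

```text
t: 5.7
tool_pos: [0.6249, 0.1868, 0.0381]
tool_rot: [0.03, -3.133, 0.002]
contact_force: [-11.3, -0.7, 12.1]
opening: 0.0712
```

Request:
jog_arm(deltas=[[0, 0, 0, 0, 0, -0.1, 0.8], [0, 0, 0, -0.1, 0, -0.1, 0.8], [0, 0, 0, -0.1, 0, 0, 0.8], [0, 0, 0, 0, 0, 0, 0.8], [0, 0, 0, 0, 0, 0, 0.8]])

```text
t: 6.12
tool_pos: [0.6252, 0.1867, 0.0381]
tool_rot: [0.03, -3.129, 0.003]
contact_force: [-11.2, 0.5, 6.5]
opening: 0.0712
```

Request:
jog_arm(deltas=[[0, 0, 0, 0.2, 0, 0, 0.9], [0, 0, 0, 0, 0, 0, 0.9], [0, 0, 0, 0, 0, 0, 0.9], [0, 0, 0, 0, 0, 0, 0.9], [0, 0, 0, 0, 0, -0.5, 0.9], [0, 0, 0, 0, 0, -1.5, 0.9], [0, 0, 0, 0, 0, -2.5, 0.9], [0, 0, 0, 0, 0, -2.5, 1], [0, 0, 0, 0, 0, 0, 1]])

```text
t: 6.87
tool_pos: [0.6327, 0.1874, 0.1187]
tool_rot: [-0.028, 3.129, 0.003]
contact_force: [1.3, 0.1, 2.0]
opening: 0.0855
```

```bash
python3 plan.py .5166 .1067 .10 .0255
```

```text
t 6.87 pos [0.6327 0.1874 0.1187] phi 0.018 F [1.3 0.1 2. ] open 0.0855 tips 0.022
turn [ 0.0019  0.012  -0.0075]
shift cm in old axes [11.77 -7.86  1.71] in target axes [11.81 -7.77  1.87]
```

Request:
jog_arm(deltas=[[0.002, 0.012, -0.0075, 1, -0.7, 0, 1], [0, 0, 0, 2.4, -1.6, 0, 1], [0, 0, 0, 2.8, -1.8, 0.4, 1], [0, 0, 0, 2.8, -1.8, 0.5, 1], [0, 0, 0, 1.8, -1.2, 0.5, 1], [0, 0, 0, 1, -0.67, 0.5, 1], [0, 0, 0, 0, 0, 0, 1], [0, 0, 0, 0, 0, 0, 1]])

```text
t: 7.53
tool_pos: [0.5111, 0.1056, 0.0921]
tool_rot: [0.039, -3.128, 0.003]
contact_force: [-0.0, -0.0, 0.6]
opening: 0.0853
```

```bash
python3 plan.py .5166 .1067 .037 .0255;python3 - <<'E'
from meas import *
im,d=snap('top','t3'); 
for p in plates(im,roi=(190,205,260,260)): print(p)
im,d=snap('side','s3'); cv2.imwrite('pics/s3c.png',cv2.resize(im[180:320,250:400,::-1],(640,597),interpolation=2))
E
```

```text
t 7.53 pos [0.5111 0.1056 0.0921] phi 0.025 F [-0.  -0.   0.6] open 0.0853 tips 0.022
turn [-0.0019 -0.0135 -0.0007]
shift cm in old axes [-0.62  0.11  5.51] in target axes [-0.55  0.1   5.51]
```

View pics/s3c.png

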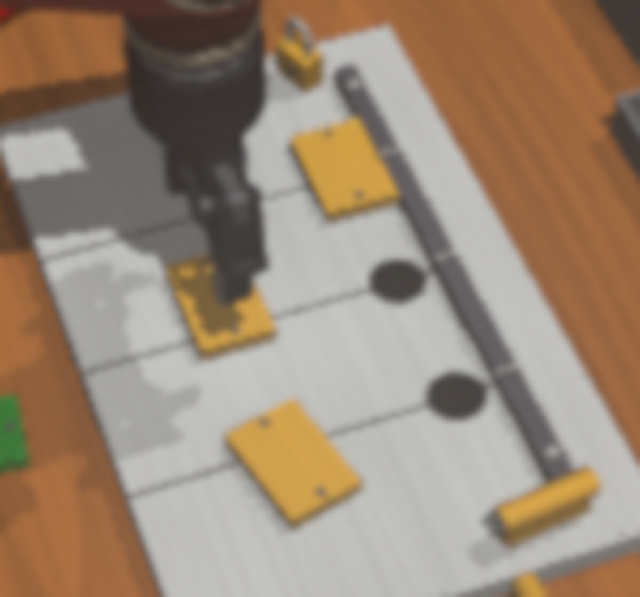

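Request:
jog_arm(deltas=[[-0.002, -0.013, 0, 0, 0, 0, 1], [0, 0, 0, -0.5, 0.1, 1.5, 1], [0, 0, 0, 0, 0, 2, 1], [0, 0, 0, 0, 0, 1.2, 1], [0, 0, 0, 0, 0, 0.6, 1], [0, 0, 0, 0, 0, 0, 1], [0, 0, 0, 0, 0, 0, 0.8], [0, 0, 0, 0, 0, 0, 0.8], [0, 0, 0, 0, 0, 0, 0.8], [0, 0, 0, 0, 0, 0, 0.8], [0, 0, 0, 0, 0, 0, 0.8], [0, 0, 0, 0, 0, 0, 0.8]])

```text
t: 8.63
tool_pos: [0.5178, 0.1072, 0.0405]
tool_rot: [-0.04, 3.139, 0.0]
contact_force: [-0.3, 0.6, 1.0]
opening: 0.071
```

```bash
python3 plan.py .6258 .0904 .039 .018
```

```text
t 8.63 pos [0.5178 0.1072 0.0405] phi 0.026 F [-0.3  0.6  1. ] open 0.0710 tips 0.022
turn [0.0002 0.0025 0.0076]
shift cm in old axes [-10.75  -1.95   0.18] in target axes [-10.77  -1.87   0.15]
```

Request:
jog_arm(deltas=[[0, 0, 0.0076, -0.3, -0.3, 0, 0.8], [0, 0, 0, -0.8, -0.5, 0, 0.8], [0, 0, 0, -1.2, -0.5, 0, 0.8], [0, 0, 0, -1.2, -0.4, 0, 0.8], [0, 0, 0, -1.2, -0.2, 0, 0.8], [0, 0, 0, -1.2, 0, 0, 0.8], [0, 0, 0, -1.2, 0, 0, 0.8], [0, 0, 0, -1.2, 0, 0, 0.8], [0, 0, 0, -1, 0, 0, 0.8], [0, 0, 0, -0.6, 0, 0, 0.8], [0, 0, 0, -0.3, 0, 0, 0.8], [0, 0, 0, 0, 0, 0, 0.8]])

```text
t: 9.63
tool_pos: [0.6206, 0.0896, 0.0405]
tool_rot: [-0.028, 3.14, -0.0]
contact_force: [-0.9, -0.7, 4.4]
opening: 0.0712
```

Request:
jog_arm(deltas=[[0, 0, 0, -0.15, 0, 0, 0.8], [0, 0, 0, -0.15, 0, 0, 0.8], [0, 0, 0, -0.15, 0, 0, 0.8], [0, 0, 0, -0.15, 0, 0, 0.8], [0, 0, 0, 0, 0, 0, 0.8], [0, 0, 0, 0, 0, 0, 0.8]])

```text
t: 10.13
tool_pos: [0.6256, 0.0898, 0.0405]
tool_rot: [-0.028, 3.141, -0.0]
contact_force: [-3.6, 0.5, 6.2]
opening: 0.0709
```

Request:
jog_arm(deltas=[[0, 0, 0, -0.15, 0.05, 0, 0.8], [0, 0, 0, -0.15, 0, 0, 0.8], [0, 0, 0, -0.15, 0, 0, 0.8], [0, 0, 0, -0.15, 0, 0, 0.8], [0, 0, 0, 0, 0, 0, 0.8], [0, 0, 0, 0, 0, 0, 0.8]])

```text
t: 10.63
tool_pos: [0.6268, 0.09, 0.0403]
tool_rot: [0.028, -3.128, 0.002]
contact_force: [-21.3, -2.5, 21.1]
opening: 0.0712
```

Request:
jog_arm(deltas=[[0, 0, 0, 0.2, 0, 0, 0.9], [0, 0, 0, 0, 0, 0, 0.9], [0, 0, 0, 0, 0, 0, 0.9], [0, 0, 0, 0, 0, 0, 0.9], [0, 0, 0, 0, 0, -0.5, 0.9], [0, 0, 0, 0, 0, -1.5, 0.9], [0, 0, 0, 0, 0, -2, 0.9], [0, 0, 0, 0, 0, -2, 1], [0, 0, 0, 0, 0, 0, 1], [0, 0, 0, 0, 0, 0, 1]])

```text
t: 11.47
tool_pos: [0.6313, 0.0907, 0.103]
tool_rot: [-0.028, 3.135, 0.0]
contact_force: [-0.1, 0.3, 0.3]
opening: 0.0855
```

```bash
python3 plan.py .5204 -.0213 .10 .252
```

```text
t 11.47 pos [0.6313 0.0907 0.103 ] phi 0.018 F [-0.1  0.3  0.3] open 0.0855 tips 0.022
turn [-0.0007  0.0062 -0.2341]
shift cm in old axes [ 11.29 -11.     0.23] in target axes [13.53 -8.08  0.3 ]
```

Request:
jog_arm(deltas=[[0, 0, 0, 0.6, -0.6, 0, 1], [0, 0, 0, 1.8, -1.8, 0, 1], [0, 0, 0, 2.6, -2.5, 0, 1], [0, 0, 0, 2.6, -2.5, 0, 1], [0, 0, 0, 2, -1.9, 0, 1], [0, 0, 0, 1.2, -1.2, 0, 1], [0, 0, -0.08, 0.49, -0.5, 0, 1], [0, 0, -0.08, 0, 0, 0, 1], [0, 0, -0.074, 0, 0, 0, 1], [0, 0, 0, 0, 0, 0, 1], [0, 0, 0, 0, 0, 0, 1]])

```text
t: 12.38
tool_pos: [0.5174, -0.0215, 0.0986]
tool_rot: [0.391, -3.116, -0.001]
contact_force: [0.5, 0.2, -0.2]
opening: 0.0857
```

```bash
python3 plan.py .5204 -.0213 .039 .252
```

```text
t 12.38 pos [ 0.5174 -0.0215  0.0986] phi 0.250 F [ 0.5  0.2 -0.2] open 0.0857 tips 0.022
turn [ 0.0007 -0.0011 -0.0023]
shift cm in old axes [-0.3  -0.06  5.96] in target axes [-0.29 -0.06  5.96]
```

Request:
jog_arm(deltas=[[0, 0, 0, -0.3, -0.05, 1.7, 1], [0, 0, 0, 0, 0, 2, 1], [0, 0, 0, 0, 0, 1.4, 1], [0, 0, 0, 0, 0, 0.7, 1], [0, 0, 0, 0, 0, 0, 1], [0, 0, 0, 0, 0, 0, 1], [0, 0, 0, 0, 0, 0, 0.8], [0, 0, 0, 0, 0, 0, 0.8], [0, 0, 0, 0, 0, 0, 0.8], [0, 0, 0, 0, 0, 0, 0.8], [0, 0, 0, 0, 0, 0, 0.8], [0, 0, 0, 0, 0, 0, 0.8]])

```text
t: 13.38
tool_pos: [0.5227, -0.0211, 0.0433]
tool_rot: [-0.394, 3.114, -0.001]
contact_force: [-2.4, 2.3, 7.0]
opening: 0.0706
```

```bash
python3 plan.py .628 -.0046 .040 .018
```

```text
t 13.38 pos [ 0.5227 -0.0211  0.0433] phi 0.252 F [-2.4  2.3  7. ] open 0.0706 tips 0.022
turn [-0.0004  0.0032  0.2337]
shift cm in old axes [-10.61  -1.02   0.36] in target axes [-10.56   1.46   0.33]
```

Request:
jog_arm(deltas=[[0, 0, 0.06, 0, 0, 0, 0.8], [0, 0, 0.09, 0, 0, 0, 0.8], [0, 0, 0.084, -0.5, 0.2, 0, 0.8], [0, 0, 0, -1, 0.3, 0, 0.8], [0, 0, 0, -1.2, 0.3, 0, 0.8], [0, 0, 0, -1.2, 0.3, 0, 0.8], [0, 0, 0, -1.2, 0.2, 0, 0.8], [0, 0, 0, -1.2, 0.15, 0, 0.8], [0, 0, 0, -1.2, 0, 0, 0.8], [0, 0, 0, -1.2, 0, 0, 0.8], [0, 0, 0, -0.9, 0, 0, 0.8], [0, 0, 0, -0.4, 0, 0, 0.8]])

```text
t: 14.38
tool_pos: [0.6221, -0.0047, 0.0432]
tool_rot: [-0.029, 3.141, -0.001]
contact_force: [-7.6, -0.7, 10.7]
opening: 0.0709
```

Request:
jog_arm(deltas=[[0, 0, 0, -0.15, 0, 0, 0.8], [0, 0, 0, -0.15, 0, 0, 0.8], [0, 0, 0, -0.15, 0, 0, 0.8], [0, 0, 0, -0.15, 0, 0, 0.8], [0, 0, 0, 0, 0, 0, 0.8], [0, 0, 0, 0, 0, 0, 0.8]])

```text
t: 14.88
tool_pos: [0.6272, -0.0046, 0.0432]
tool_rot: [-0.028, 3.141, -0.001]
contact_force: [-4.7, 0.7, 7.9]
opening: 0.0706
```

Request:
jog_arm(deltas=[[0, 0, 0, -0.15, 0, 0, 0.8], [0, 0, 0, -0.15, 0, 0, 0.8], [0, 0, 0, -0.15, 0, 0, 0.8], [0, 0, 0, -0.15, 0, 0, 0.8], [0, 0, 0, 0, 0, 0, 0.8], [0, 0, 0, 0, 0, 0, 0.8]])

```text
t: 15.38
tool_pos: [0.6293, -0.0045, 0.0432]
tool_rot: [0.03, -3.13, 0.001]
contact_force: [-18.8, -0.5, 18.8]
opening: 0.0707
```

Request:
jog_arm(deltas=[[0, 0, 0, 0.2, 0, 0, 0.9], [0, 0, 0, 0, 0, 0, 0.9], [0, 0, 0, 0, 0, 0, 0.9], [0, 0, 0, 0, 0, 0, 0.9], [0, 0, 0, 0, 0, -0.5, 0.9], [0, 0, 0, 0, 0, -1.5, 0.9], [0, 0, 0, 0, 0, -3, 0.9], [0, 0, 0, 0, 0, -3.5, 0.9], [0, 0, 0, 0, 0, -3.5, 0.5], [0, 0, 0, 0, 0, -3.5, 0], [0, 0, 0, 0, 0, -3.5, 0], [0, 0, 0, 0, 0, -3.5, 0]])

```text
t: 16.38
tool_pos: [0.6309, -0.0042, 0.2704]
tool_rot: [-0.028, 3.138, -0.0]
contact_force: [1.1, -0.2, -0.2]
opening: 0.029
```

Request:
jog_arm(deltas=[[0, 0, 0, 0.2, -1, -3, 0], [0, 0, 0, 0.5, -2, -1, 0], [0, 0, 0, 1, -3.2, 0, 0], [0, 0, 0, 1, -3.2, 0, 0], [0, 0, 0, 1, -3.2, 0, 0], [0, 0, 0, 1, -3.2, 0, 0], [0, 0, 0, 1, -3.2, 0, 0], [0, 0, 0, 1, -3.2, 0, 0], [0, 0, 0, 1, -3.2, 0, 0], [0, 0, 0, 0.6, -2, 0, 0], [0, 0, 0, 0.4, -1, 0, 0], [0, 0, 0, 0, 0, 0, 0]])

```text
t: 17.38
tool_pos: [0.5483, -0.2915, 0.3078]
tool_rot: [-0.024, 3.14, -0.001]
contact_force: [0.4, -0.2, -0.0]
opening: 0.0001
```

```bash
python3 plan.py .5285 -.3254 .26 .018;python3 - <<'E'
from meas import *
im,d=snap('top','t4'); cv2.imwrite('pics/t4c.png',cv2.resize(im[180:330,165:365,::-1],(800,600),interpolation=2))
c=np.array([564.75,89.25]);a=.0185;R=np.array([[np.cos(a),np.sin(a)],[-np.sin(a),np.cos(a)]])
for p in plates(im,roi=(193,198,336,250)): print(p, 'bed', (R@(np.array(p[0])-c)).round(1))
E
```

```text
t 17.38 pos [ 0.5483 -0.2915  0.3078] phi 0.015 F [ 0.4 -0.2 -0. ] open 0.0001 tips 0.022
turn [-0.0009  0.0018 -0.0029]
shift cm in old axes [ 2.04 -3.35  4.78] in target axes [ 2.05 -3.35  4.78]
((623.7241821289062, 185.223876953125), (49.23487854003906, 71.99064636230469), 1.0144116878509521, (210, 219, 33, 25), 591.5) bed [60.7 94.9]
((625.4281616210938, 88.75057983398438), (49.3050651550293, 71.9477310180664), 0.9972922205924988, (251, 214, 33, 24), 591.0) bed [60.7 -1.6]
((627.1047973632812, -5.459613800048828), (49.34674072265625, 71.5550537109375), 0.9126995205879211, (291, 209, 33, 24), 587.5) bed [ 60.6 -95.8]
```

View pics/t4c.png

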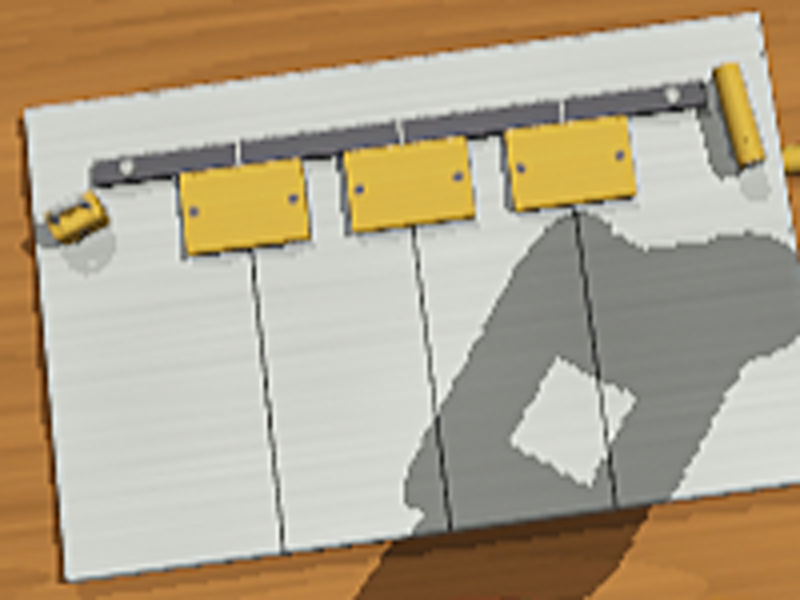

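The row stands: in bed coordinates the plates are at x ≈ 60.6–60.7 mm and y ≈ 94.9, −1.6 and −95.8 mm, and they are square. The bystanders look untouched. Now the pump.

Request:
jog_arm(deltas=[[0, 0, 0, 0.6, -0.9, 0, 0], [0, 0, 0, 0.8, -1.4, 0.5, 0], [0, 0, 0, 0.6, -1, 1.2, 0], [0, 0, 0, 0, 0, 1.2, 0], [0, 0, 0, 0, 0, 1.2, 0], [0, 0, 0, 0, 0, 0.6, 0], [0, 0, 0, 0, 0, 0, 0], [0, 0, 0, 0, 0, 0, 0]])

```text
t: 18.1
tool_pos: [0.5297, -0.3223, 0.2587]
tool_rot: [0.029, -3.141, -0.002]
contact_force: [0.1, -1.1, 0.7]
opening: 0.0001
```

Request:
jog_arm(deltas=[[0, 0, 0, 0, 0, 0.6, 0], [0, 0, 0, 0, 0, 0.6, 0], [0, 0, 0, 0, 0, 0.6, 0], [0, 0, 0, 0.18, 0.12, 0.45, 0], [0, 0, 0, 0.18, 0.12, 0.45, 0], [0, 0, 0, 0, 0, 0, 0]])

```text
t: 18.6
tool_pos: [0.5251, -0.3203, 0.2326]
tool_rot: [0.028, -3.14, -0.002]
contact_force: [-3.9, 1.6, 5.1]
opening: 0.0001
```

```bash
python3 plan.py .521 -.320 .233 .018;python3 - <<'E'
from meas import *
im,d=snap('side','s5'); cv2.imwrite('pics/s5c.png',cv2.resize(im[310:450,300:480,::-1],(771,600),interpolation=2))
E
```

```text
t 18.60 pos [ 0.5251 -0.3203  0.2326] phi 0.018 F [-3.9  1.6  5.1] open 0.0001 tips 0.022
turn [ 0.0011 -0.0012 -0.0001]
shift cm in old axes [ 0.41  0.04 -0.04] in target axes [ 0.41  0.04 -0.04]
```

View pics/s5c.png

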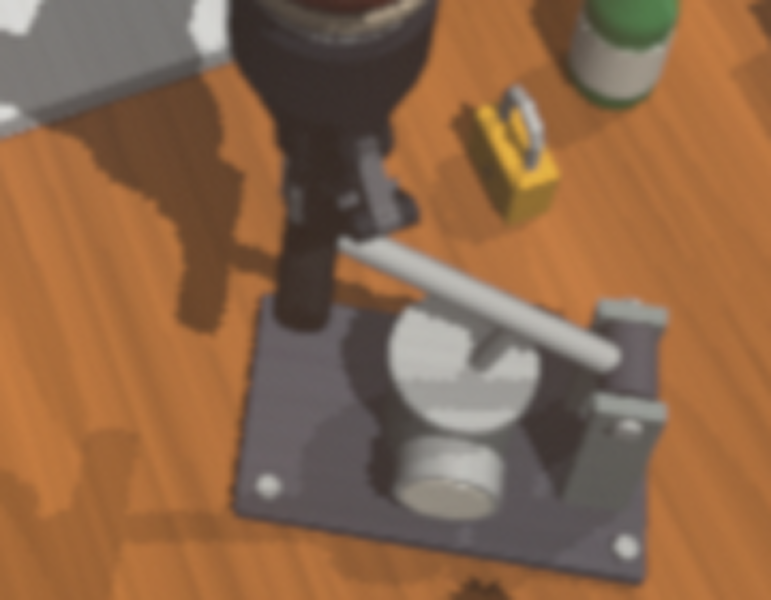

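Request:
jog_arm(deltas=[[0, 0, 0, 0.5, 0.0, 0.5, 0], [0, 0, 0, 0.45, 0.2, 0.9, 0], [0, 0, 0, 0.4, 0.25, 0.9, 0], [0, 0, 0, 0.4, 0.25, 0.9, 0], [0, 0, 0, 0.35, 0.22, 0.9, 0], [0, 0, 0, 0.2, 0.1, 1.1, 0], [0, 0, 0, 0.1, 0.07, 1.1, 0], [0, 0, 0, 0.08, 0.05, 1.1, 0], [0, 0, 0, 0.05, 0.03, 1.1, 0], [0, 0, 0, 0, 0, 1.1, 0], [0, 0, 0, 0, 0, 1, 0], [0, 0, 0, 0, 0, 0.6, 0]])

```text
t: 19.65
tool_pos: [0.5002, -0.3096, 0.1256]
tool_rot: [0.029, -3.139, -0.002]
contact_force: [-21.6, 14.5, 50.0]
opening: -0.0001
```

Request:
jog_arm(deltas=[[0, 0, 0, 0, 0, 0.4, 0], [0, 0, 0, 0, 0, 0, 0], [0, 0, 0, 0, 0, 0, 0]])

```text
t: 19.9
tool_pos: [0.5003, -0.3096, 0.1258]
tool_rot: [0.029, -3.139, -0.002]
contact_force: [-23.2, 15.2, 45.8]
opening: 0.0001
```

```bash
python3 plan.py .5025 -.308 .128 .018;python3 - <<'E'
from meas import *
im,d=snap('side','s6'); cv2.imwrite('pics/s6c.png',cv2.resize(im[310:450,300:480,::-1],(771,600),interpolation=2))
E
```

```text
t 19.90 pos [ 0.5003 -0.3096  0.1258] phi 0.019 F [-23.2  15.2  45.8] open 0.0001 tips 0.022
turn [ 0.0015 -0.0029  0.0007]
shift cm in old axes [-0.23  0.16 -0.22] in target axes [-0.23  0.16 -0.22]
```

View pics/s6c.png

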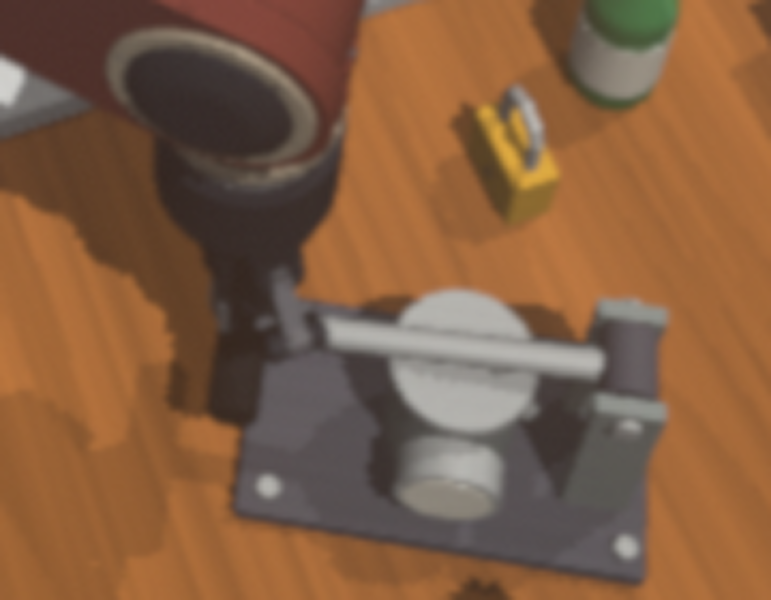

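The lever reached its stop (level rod; tip at 104 mm, where the handle top should be about 106 mm). I'll raise it and use less force on the next strokes.

Request:
jog_arm(deltas=[[0, 0, 0, 0, 0, -0.8, 0], [0, 0, 0, 0, 0, -1.1, 0], [0, 0, 0, -0.05, -0.03, -1.3, 0], [0, 0, 0, -0.1, -0.07, -1.3, 0], [0, 0, 0, -0.15, -0.1, -1.3, 0], [0, 0, 0, -0.25, -0.15, -1.3, 0], [0, 0, 0, -0.35, -0.2, -1.3, 0], [0, 0, 0, -0.4, -0.2, -1.3, 0], [0, 0, 0, -0.45, -0.25, -1.3, 0], [0, 0, 0, -0.45, -0.25, -1.3, 0], [0, 0, 0, -0.4, -0.2, -1.2, 0], [0, 0, 0, 0, 0, -0.8, 0]])

```text
t: 20.95
tool_pos: [0.5272, -0.3238, 0.2605]
tool_rot: [-0.028, 3.141, 0.001]
contact_force: [-0.2, -0.8, 0.1]
opening: -0.0
```

Request:
jog_arm(deltas=[[0, 0, 0, 0, 0, 0, 0], [0, 0, 0, 0, 0, 0, 0], [0, 0, 0, 0, 0, 0, 0], [0, 0, 0, 0, 0, 0, 0]])

```text
t: 21.28
tool_pos: [0.5261, -0.3231, 0.2582]
tool_rot: [0.028, -3.14, -0.003]
contact_force: [0.0, 0.2, -0.4]
opening: 0.0001
```

```bash
python3 plan.py .5025 -.308 .128 .018;python3 - <<'E'
from meas import *
im,d=snap('side','s7'); cv2.imwrite('pics/s7c.png',cv2.resize(im[310:450,300:480,::-1],(771,600),interpolation=2))
E
```

```text
t 21.28 pos [ 0.5261 -0.3231  0.2582] phi 0.018 F [ 0.   0.2 -0.4] open 0.0001 tips 0.022
turn [ 0.0017 -0.0011 -0.0001]
shift cm in old axes [ 2.32  1.53 13.02] in target axes [ 2.33  1.55 13.02]
```

View pics/s7c.png

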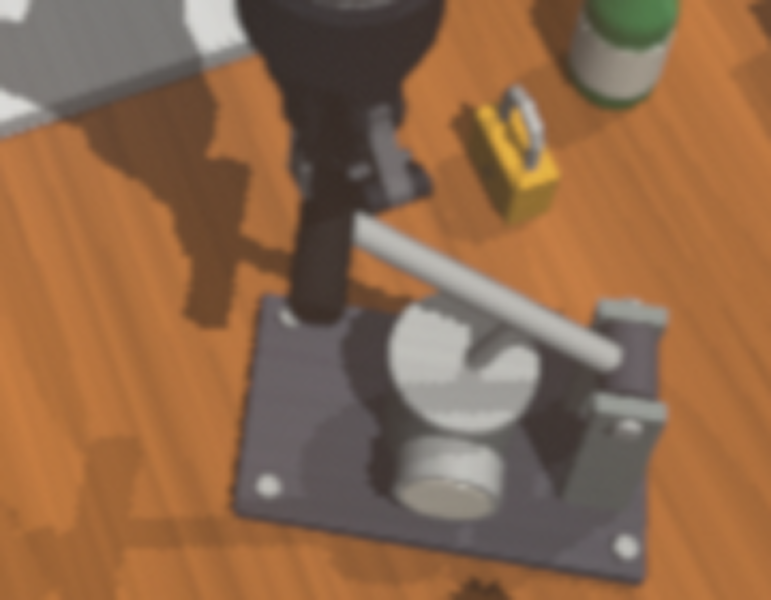

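The lever is back up. Now the second stroke.

Request:
jog_arm(deltas=[[0, 0, 0, 0, 0, 0.9, 0], [0, 0, 0, 0, 0, 0.9, 0], [0, 0, 0, 0.4, 0.2, 0.9, 0], [0, 0, 0, 0.45, 0.25, 1, 0], [0, 0, 0, 0.45, 0.25, 1, 0], [0, 0, 0, 0.4, 0.25, 1.2, 0], [0, 0, 0, 0.35, 0.2, 1.3, 0], [0, 0, 0, 0.25, 0.15, 1.4, 0], [0, 0, 0, 0.15, 0.1, 1.4, 0], [0, 0, 0, 0.1, 0.05, 1.4, 0], [0, 0, 0, 0.05, 0, 1.4, 0], [0, 0, 0, 0, 0, 0.9, 0]])

```text
t: 22.33
tool_pos: [0.5, -0.309, 0.1251]
tool_rot: [0.029, -3.14, -0.003]
contact_force: [-20.3, 16.3, 58.0]
opening: -0.0001
```

Request:
jog_arm(deltas=[[0, 0, 0, 0, 0, 0, 0], [0, 0, 0, 0, 0, 0, 0], [0, 0, 0, 0, 0, 0, 0]])

```text
t: 22.58
tool_pos: [0.4999, -0.3089, 0.1269]
tool_rot: [0.029, -3.139, -0.004]
contact_force: [-13.0, 9.4, 27.3]
opening: 0.0
```

Request:
jog_arm(deltas=[[0, 0, 0, 0, 0, -0.8, 0], [0, 0, 0, 0, 0, -1.1, 0], [0, 0, 0, -0.05, -0.03, -1.2, 0], [0, 0, 0, -0.1, -0.07, -1.2, 0], [0, 0, 0, -0.15, -0.1, -1.2, 0], [0, 0, 0, -0.25, -0.15, -1.3, 0], [0, 0, 0, -0.35, -0.2, -1.3, 0], [0, 0, 0, -0.4, -0.2, -1.2, 0], [0, 0, 0, -0.45, -0.25, -1.2, 0], [0, 0, 0, -0.45, -0.25, -1.2, 0], [0, 0, 0, -0.4, -0.2, -1.2, 0], [0, 0, 0, 0, 0, -0.8, 0]])

```text
t: 23.58
tool_pos: [0.5272, -0.3238, 0.2606]
tool_rot: [-0.028, 3.141, 0.001]
contact_force: [0.5, -0.1, -0.5]
opening: 0.0001
```

Request:
jog_arm(deltas=[[0, 0, 0, 0, 0, 0, 0], [0, 0, 0, 0, 0, 0, 0], [0, 0, 0, 0, 0, 0, 0], [0, 0, 0, 0, 0, 0, 0]])

```text
t: 23.92
tool_pos: [0.5261, -0.3231, 0.2583]
tool_rot: [0.028, -3.14, -0.003]
contact_force: [0.1, -0.6, -0.3]
opening: 0.0
```

Request:
jog_arm(deltas=[[0, 0, 0, 0, 0, 0.9, 0], [0, 0, 0, 0, 0, 0.9, 0], [0, 0, 0, 0.4, 0.2, 0.9, 0], [0, 0, 0, 0.45, 0.25, 1, 0], [0, 0, 0, 0.45, 0.25, 1.1, 0], [0, 0, 0, 0.4, 0.25, 1.3, 0], [0, 0, 0, 0.35, 0.2, 1.4, 0], [0, 0, 0, 0.25, 0.15, 1.4, 0], [0, 0, 0, 0.15, 0.1, 1.4, 0], [0, 0, 0, 0.1, 0.05, 1.4, 0], [0, 0, 0, 0.05, 0, 1.2, 0], [0, 0, 0, 0, 0, 0.5, 0]])

```text
t: 24.92
tool_pos: [0.4998, -0.3088, 0.1265]
tool_rot: [0.028, -3.14, -0.004]
contact_force: [-12.5, 9.9, 34.9]
opening: 0.0003
```

Request:
jog_arm(deltas=[[0, 0, 0, 0, 0, 0.3, 0], [0, 0, 0, 0, 0, 0, 0], [0, 0, 0, 0, 0, 0, 0], [0, 0, 0, 0, 0, 0, 0]])

```text
t: 25.25
tool_pos: [0.4998, -0.3088, 0.1269]
tool_rot: [0.029, -3.139, -0.004]
contact_force: [-14.4, 10.9, 28.2]
opening: 0.0001
```

Request:
jog_arm(deltas=[[0, 0, 0, 0, 0, -0.8, 0], [0, 0, 0, 0, 0, -1.1, 0], [0, 0, 0, -0.05, -0.03, -1.2, 0], [0, 0, 0, -0.1, -0.07, -1.2, 0], [0, 0, 0, -0.15, -0.1, -1.2, 0], [0, 0, 0, -0.25, -0.15, -1.3, 0], [0, 0, 0, -0.35, -0.2, -1.3, 0], [0, 0, 0, -0.4, -0.2, -1.2, 0], [0, 0, 0, -0.45, -0.25, -1.2, 0], [0, 0, 0, -0.45, -0.25, -1.2, 0], [0, 0, 0, -0.4, -0.2, -1.2, 0], [0, 0, 0, 0, 0, -1.8, 0]])

```text
t: 26.25
tool_pos: [0.5263, -0.3232, 0.2682]
tool_rot: [0.028, -3.138, -0.005]
contact_force: [-0.4, -0.6, -0.6]
opening: -0.0002
```

Request:
jog_arm(deltas=[[0, 0, 0, 0, 0, -2, 0], [0, 0, 0, 0.5, 1.5, -1.5, 0], [0, 0, 0, 1, 3, 0, 0], [0, 0, 0, 1, 3, 0, 0], [0, 0, 0, 1, 3, 0, 0], [0, 0, 0, 0.5, 1.5, 0, 0], [0, 0, 0, 0, 0, 0, 0], [0, 0, 0, 0, 0, 0, 0]])

```text
t: 26.92
tool_pos: [0.4844, -0.2038, 0.3046]
tool_rot: [-0.03, 3.141, 0.0]
contact_force: [0.1, 0.7, 0.1]
opening: -0.0
```

```bash
python3 - <<'E'
from meas import *
im,d=snap('side','s8'); im,d=snap('top','t8'); b=cv2.imread('pics/side0.png'); s=cv2.imread('pics/s8.png')
cv2.imwrite('pics/end.png',np.vstack([np.hstack([im[170:330,165:365,::-1],im[150:310,380:540,::-1]]),np.hstack([b[310:450,300:480],s[310:450,300:480]])]) if 0 else cv2.resize(np.vstack([im[170:330,160:520,::-1],np.hstack([b[310:450,300:480],s[310:450,300:480]])]),(720,600)))
c=np.array([564.75,89.25]);a=.0185;R=np.array([[np.cos(a),np.sin(a)],[-np.sin(a),np.cos(a)]])
for p in plates(im,roi=(193,198,336,250)): print(p[:3], 'bed', (R@(np.array(p[0])-c)).round(1))
K,D,r,t=cal('top');Rc=cv2.Rodrigues(r)[0]; d0=np.load('pics/top0.npy')
for q in [(472,227),(475,205)]: print(q,d0[q[1],q[0]],d[q[1],q[0]])
E
```

```text
((623.7241821289062, 185.223876953125), (49.23487854003906, 71.99064636230469), 1.0144116878509521) bed [60.7 94.9]
((625.4281616210938, 88.75057983398438), (49.3050651550293, 71.9477310180664), 0.9972922205924988) bed [60.7 -1.6]
((627.1047973632812, -5.459613800048828), (49.34674072265625, 71.5550537109375), 0.9126995205879211) bed [ 60.6 -95.8]
(472, 227) 1.126639 0.74483436
(475, 205) 1.1839494 0.7394555
```

View pics/end.png

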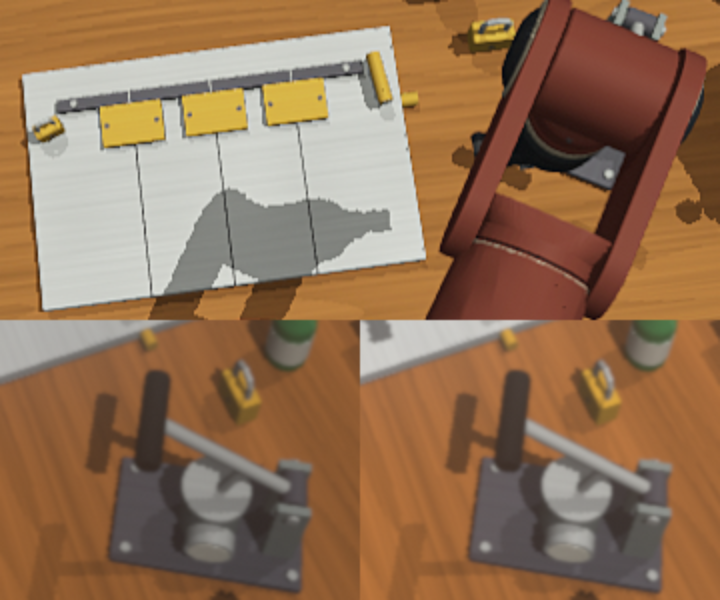

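The plates are in a row, and the lever is back at its starting pose (before and after views match). Handing in.

```bash
python3 -c "
from station import ctrl
print(ctrl.finish_job())"
```

```text
the job is handed in; nothing more can be done
None
```

The job is handed in at about 27 s of the 72 s allowed. No verdict came back, so the checks below are my own measurements.

- **Plates:** I gripped each plate lightly by its short ends, slid it along the bed until it pressed on the fence, then let go. In the last picture they stand at bed x ≈ 60.6–60.7 mm (target 61). At y they are +94.9, −1.6 and −95.8 mm (targets +95, 0 and −95), and square within about 0.003 rad. These positions rest on a camera calibration good to about 2 mm.
- **Pump:** I made three full strokes with the shut fingertips, each pressed to the stop. The fingertip stopped at about 104–105 mm each time, where the handle top should be about 106 mm. The lever was raised fully after each stroke, and the before and after side views show it back at rest.
- **Force:** The push at the stop gave wrist forces up to about 64 N, on the fingertips only. That is below the 120 N wrist limit. It is above the 40 N figure, which is stated for the arm and the gripper's body rather than the fingers.
- **Bystanders:** Both padlocks, the lock cylinder and the oil bottle look unmoved in the last pictures. I did not check the screwdriver at the end, but nothing was moved near it.
- **Checks that failed:** The last depth check on the lever from the top camera was useless, because the arm blocked the view.

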